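# Fish out the dropped fuse and load the test-stand fuse box

## Robot

A 6-joint arm with a two-finger parallel gripper is mounted at the origin on the work surface. World frame = base frame: x ahead of the robot, y to its left, z up, the work surface at z = 0. Lengths are in m, angles in rad, forces in N, time in s.
With the tool pointing down it reaches from about 0.35 to 0.775 m from the base axis. Payload 5.5 kg.
Tool frame: the origin (TCP) lies between the finger pads; the fingertips stand 19 mm ahead of it and the grasp point (between the pads) is the TCP (ctrl.tip_extent is the distance from the TCP to the fingertips, in m); z points along the fingers, y is the line along which they close (so a half turn about z gives the same grasp; the last joint's range is limited). The gripper opens to 85 mm and grips with 20 to 120 N. Pads are 22 mm wide; open, the fingers measure 114 mm over their backs; the gripper's body (76 mm by 85 mm) begins 54 mm behind the grasp point. The pads swing forward as they close: fully open they stand 13 mm farther back than shut.
Start: joints at [1.181, 0.313, 0.046, 1.304, 0, 1.431], TCP at [0.142, 0.557, 0.25] pointing down, gripper open.
Joint ranges: [-2.76, 2.76], [-0.86, 1.69], [-1.03, 1.26], [-2.2, 2.34], [-1.47, 1.5], [-3.14, 3.14]. Speed limits (rad/s): [2.57, 2.57, 3.14, 3.14, 3.14, 3.14].

## Interface

Orientations are given as a 3x3 rotation matrix whose columns are the frame's x, y, z axes.
In Python, from plant import ctrl gives the robot as it stands. Calls block until the motion is done:
- ctrl.move_ptp(position, orientation): joint-space move of the TCP to a pose.
- ctrl.move_l(position, v=0.15, attitude=None, force_limit=None): straight line of the TCP; attitude=None keeps the orientation; v is the mean speed in m/s. With force_limit (N) it stops when the force on the tool has changed by that much, and returns True; else False.
- ctrl.movej(angles): joint-space move.
- ctrl.command_gripper(opening, effort=None): opening from 0.0 (shut) to 1.0 (fully open); effort is the grip in N (None keeps the last); returns when the fingers have stopped.
- ctrl.hold(seconds).
- ctrl.ik(position, orientation): joint angles nearest the present ones, or None.
- ctrl.camera(name): name is "scene" or "top" or "wrist"; returns the picture (420x560x3 uint8, blue, green, red); there is no depth.
- ctrl.get_calibration(name): a dict with "mtx" (3x3 intrinsics, pixels), "dist_coeffs" ([k1, k2, p1, p2, k3] as OpenCV has them; the pictures are not rectified), "view" (4x4, takes a point from world to camera coordinates). Camera axes: x right, y up, looking along -z (the intrinsics and any distortion apply to the point x, -y, -z); pixel columns grow to the right and rows downward; lengths in m; the calibration is good to about 2 mm. A picture is of the moment at which its call begins: read the wrist's pose just before it. get_calibration takes no time and is no camera call; for the wrist camera it gives the pose at the moment of the call.
A pose or a line that the arm cannot do raises ctrl.IKError and nothing moves.
- ctrl.close_job(): hands the job in; it is judged then, once.
Readings, each from a call of its own:
- ctrl.read_time_s(): time.
- ctrl.read_qpos(): joint angles.
- ctrl.read_dq(): joint speeds.
- ctrl.read_tau(): joint torques, N m.
- ctrl.read_eef_pos(): TCP position.
- ctrl.read_tcp_rot(): TCP orientation.
- ctrl.read_ft_force(): force on the tool from outside, world axes, zero at the start.
- ctrl.read_wrist_torque(): the same for the moment, N m.
- ctrl.read_width(): opening from 0.0 (shut) to 1.0 (fully open).
- ctrl.read_gripper_force(): force on a finger pad.
Only numpy, scipy, OpenCV 4.12 (cv2) and the standard library are available. Lean on these libraries where they do the work, as an engineer would, in place of code of your own. Each camera call takes 0.05 s, during which the arm holds its last target. There are 200 camera calls.

## Task

A fuse has fallen into the narrow gap between the red tool chest and the finned cylinder block: hook it with the bent rod, draw it right out of the gap onto the open bench (fingers must not touch it in there), and put the rod back in its blue holder. Load that fuse and every fuse in the yellow tray into the fuse box, one to a bay, each lying flat and fully home between the spring contact and the fixed contact, with the isolator lever still off; only then throw the isolator lever all the way over to on. Leave the other things on the bench where they are.

Things in the scene. Friction and masses are not known exactly. Their poses are not given: they have to be found in the camera images.
- gap: fixed red tool chest (90 mm high, at x -108 to -18 mm) and finned aluminium cylinder block (60 mm high, x 18 to 138 mm, studs to 95 mm on its far side), an open-topped gap 36 mm wide and 200 mm long between them. Origin: middle of the gap's mouth at bench level; +y leads into the gap. Its floor is the bench, both ends are open, the bench before the mouth (-y) is clear
- fuse_gap: the dropped fuse: square-body cartridge fuse, 76 x 22 x 22 mm, 60 to 110 g, white with a blue band and copper ends, the same either way round and on any of its four sides. Origin at its centre, x along its length. It starts lying along the gap, its centre 65 to 105 mm in from the mouth
- fuse_a: spare square-body fuse like fuse_gap (same size, mass and origin), lying in a compartment of the yellow tray; may be absent (None)
- fuse_b: spare square-body fuse like fuse_gap (same size, mass and origin), lying in a compartment of the yellow tray; may be absent (None)
- fuse_c: spare square-body fuse like fuse_gap (same size, mass and origin), lying in a compartment of the yellow tray; may be absent (None)
- rod: bent rod, 140 g: orange handle 110 long (x) x 14 wide (y) x 20 mm high, origin at its middle; from its +x end a 6 mm steel rod runs on along x at mid-height and is bent straight down (-z) at x = 230 mm, the lower end at z = -48 mm. Centre of mass about 60 mm from the origin towards the bend. It starts in its holder, bend down
- holder: fixed blue two-fork holder, x along the rod; origin on the bench under the middle of the rod's handle. Fork for the handle at x = -46 mm (12 mm thick, slot 24 mm wide, bottom 50 mm high, top 70 mm); fork for the steel rod at x = 100 mm (slot 18 mm wide, bottom 57 mm high, top 77 mm); between them the handle is free to grasp
- rod_seat (a point): where the rod's origin is when it lies in the holder, 60 mm above the bench (rod x along holder x, the bend free beyond the second fork)
- tray: fixed shallow yellow tray, 100 (x) x 195 (y) x 13 mm high with 3 mm floor and walls, two dividers across y making three compartments about 61 mm wide; origin under its centre. Each fuse lies roughly along x in its own compartment
- fusebox: fixed grey fuse box; origin on the bench, bay floors 20 mm above it. Four bays along its x axis, 60 mm apart in y; isolator lever at its -y end. Each bay: sprung copper plate at the -x end under a black hood, fixed contact wall at the +x end, side cheeks only near both ends, 28 mm apart. A fuse goes in spring end first, tilted about 20 degrees, then its other end is tipped down past the wall
- bay0 (a point): centre of a seated fuse in bay 0, 11 mm above the bay floor; axes as the fuse box. From here: fixed contact face at x = +38 mm, 16 mm high over the floor; spring plate face at x = -32 mm at rest, 28 mm high, travels 18 mm to -x (2 N at rest, 4 N with a fuse seated, 8 N at the stop); hood from x = -34 mm back, 32 to 36 mm over the floor; housing behind x = -57 mm, 38 mm high
- bay1 (a point): centre of a seated fuse in bay 1, 11 mm above the bay floor; axes as the fuse box. From here: fixed contact face at x = +38 mm, 16 mm high over the floor; spring plate face at x = -32 mm at rest, 28 mm high, travels 18 mm to -x (2 N at rest, 4 N with a fuse seated, 8 N at the stop); hood from x = -34 mm back, 32 to 36 mm over the floor; housing behind x = -57 mm, 38 mm high
- bay2 (a point): centre of a seated fuse in bay 2, 11 mm above the bay floor; axes as the fuse box. From here: fixed contact face at x = +38 mm, 16 mm high over the floor; spring plate face at x = -32 mm at rest, 28 mm high, travels 18 mm to -x (2 N at rest, 4 N with a fuse seated, 8 N at the stop); hood from x = -34 mm back, 32 to 36 mm over the floor; housing behind x = -57 mm, 38 mm high
- bay3 (a point): centre of a seated fuse in bay 3, 11 mm above the bay floor; axes as the fuse box. From here: fixed contact face at x = +38 mm, 16 mm high over the floor; spring plate face at x = -32 mm at rest, 28 mm high, travels 18 mm to -x (2 N at rest, 4 N with a fuse seated, 8 N at the stop); hood from x = -34 mm back, 32 to 36 mm over the floor; housing behind x = -57 mm, 38 mm high
- isolator (a joint): isolator lever, rad: 0 = off, leaning towards the fuse box's -x; 1.0 = on, leaning to +x; light friction, stays where left. Pivot axis along the fuse box's y, at x = -10, y = -105 mm from its origin; starts at 0 to 0.12
- isolator_tip (a point): centre of the red 26 mm ball on the lever, 70 mm from the pivot, which lies 42 mm above the bench; a 10 mm thick bar runs straight from ball to pivot. Off, the ball is 34 mm from the pivot towards the fuse box's -x and about 103 mm above the bench; on, as far to +x
- piston: bystander: aluminium piston, 72 mm wide, 56 mm high, standing
- socket: bystander: steel socket, 28 mm wide, 50 mm high, standing
- spanner: bystander: spanner lying on the bench
- screwdriver: bystander: screwdriver lying on the bench
- spraycan: bystander: blue spray can, 60 mm wide, 190 mm high
- bearing: bystander: steel bearing ring, 52 mm wide, 15 mm high
- oilbottle: bystander: black oil bottle, 64 mm wide, 170 mm high
Mind the look-alikes: they are no part of the job. Leave any green look-alike of the fuse_gap alone.

How it is judged:
By the outcome, as a careful person would: the job done as asked, in the order asked, and still so for the second after the job is handed in, with the robot touching nothing.
Of fuse_a, fuse_b, fuse_c only 2 to 3 are there at a start; the rules pass over those that are not, and their reading is None.
At some moment in a run one of fuse_gap, fuse_a, fuse_b, fuse_c may be knocked a few centimetres aside while the robot is not near it.
It also fails if it takes over 210 s, if anything falls off the work surface, if the arm or the gripper's body presses on something with over 40 N, if the wrist force passes 120 N, or if a joint passes its speed limit or range.

## Working session

There is one attempt and no reset: what is moved stays moved. The work goes in short steps, each a Python script; the robot and the scene stay as the last script left them, time stands still between calls to the robot, and variables do not carry over. Pictures are saved under pics/ and viewed, at most 15 in all, crops included, and the job is handed in when it is done.

```bash
ls; mkdir -p pics; python3 - <<'E'
from plant import ctrl
import cv2,numpy as np
np.set_printoptions(precision=4,suppress=True)
for n in("scene","top"):
    cv2.imwrite(f"pics/{n}0.png",ctrl.camera(n)); c=ctrl.get_calibration(n); print(n,c["mtx"],c["dist_coeffs"],c["view"])
print(ctrl.read_time_s(),ctrl.tip_extent, ctrl.read_tcp_rot())
E
```

```text
pics
scene [[450.0487   0.     291.3318]
 [  0.     450.0487 204.6187]
 [  0.       0.       1.    ]] [-0.061  0.     0.     0.     0.   ] [[ 0.2114  0.9774  0.0003 -0.16  ]
 [-0.8367  0.1809  0.5169  0.3887]
 [ 0.5052 -0.1095  0.8561 -1.5514]
 [ 0.      0.      0.      1.    ]]
top [[409.0206   0.     276.4713]
 [  0.     409.0206 213.0946]
 [  0.       0.       1.    ]] [-0.0073  0.      0.      0.      0.    ] [[ 0.0095 -0.9997  0.0222  0.0182]
 [ 0.9869  0.013   0.1606 -0.5072]
 [-0.1608  0.0204  0.9868 -1.1041]
 [ 0.      0.      0.      1.    ]]
0.1 0.019 [[-0.969   0.2472 -0.0006]
 [ 0.2472  0.969  -0.0015]
 [ 0.0002 -0.0016 -1.    ]]
```

View pics/top0.png

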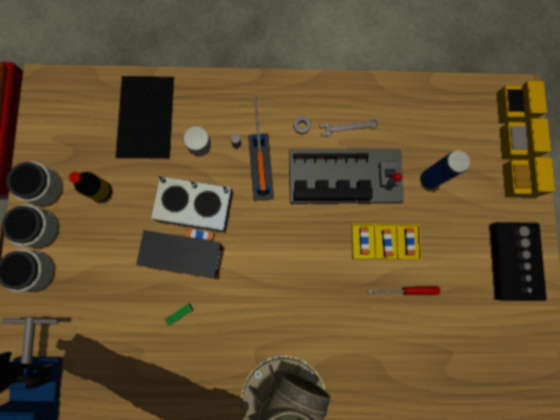

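View pics/scene0.png

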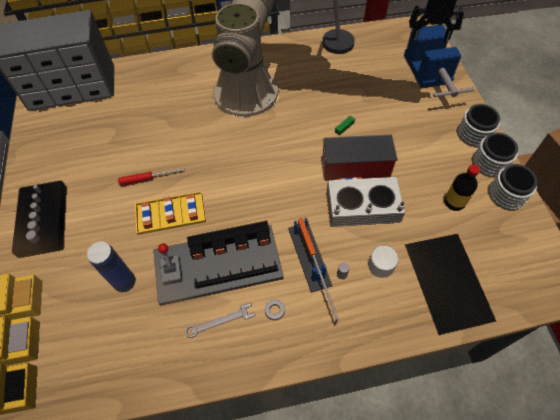

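The top picture shows the chest (180,253), the block (192,203) and the blue-banded fuse in the gap at about (200,234). The green look-alike is at (179,314) and will be left alone. The rod in its holder is at (260,165), the fuse box at (345,176), the lever ball at (397,177), and the tray with three fuses at (386,242).

```bash
cat > h.py <<'E'
from plant import ctrl
import cv2,numpy as np
np.set_printoptions(precision=4,suppress=True)
def p2w(c,uv,z):
    "pixels -> world points at height z"
    V=np.array(c["view"]);R,t=V[:3,:3],V[:3,3]
    q=cv2.undistortPoints(np.array(uv,float).reshape(-1,1,2),np.array(c["mtx"]),np.array(c["dist_coeffs"])).reshape(-1,2)
    d=np.c_[q[:,0],-q[:,1],-np.ones(len(q))]@R
    o=-R.T@t
    z=np.broadcast_to(z,len(q))
    return o+d*((z-o[2])/d[:,2])[:,None]
def w2p(c,P):
    V=np.array(c["view"]);p=np.atleast_2d(P)@V[:3,:3].T+V[:3,3]
    p=p*[1,-1,-1]
    return cv2.projectPoints(p.reshape(-1,1,3),np.zeros(3),np.zeros(3),np.array(c["mtx"]),np.array(c["dist_coeffs"]))[0].reshape(-1,2)
def Rdown(yaw):
    "tool down; tool x axis at world angle yaw"
    c,s=np.cos(yaw),np.sin(yaw)
    return np.array([[c,s,0],[s,-c,0],[0,0,-1.]])
E
python3 - <<'E'
import cv2
i=cv2.imread("pics/top0.png")
cv2.imwrite("pics/top0a.png",cv2.resize(i[140:300,125:285],None,fx=3.75,fy=3.75,interpolation=cv2.INTER_CUBIC))
cv2.imwrite("pics/top0b.png",cv2.resize(i[140:270,270:430],None,fx=4.5,fy=4.5,interpolation=cv2.INTER_CUBIC))
E
python3 - <<'E'
from h import *
c=ctrl.get_calibration("top")
for n,uv,z in [("gapfuse",(200,234),.022),("rodtail",(258,138),.06),("rodhandle lo",(264,192),.07),("box",(345,176),.02),("ball",(397,177),.103),("tray",(386,242),.013)]:
    print(n,p2w(c,[uv],z))
c=ctrl.get_calibration("wrist");print(c["view"],c["mtx"],c["dist_coeffs"],ctrl.read_eef_pos())
E
```

```text
gapfuse [[0.4477 0.238  0.022 ]]
rodtail [[0.7188 0.0787 0.06  ]]
rodhandle lo [[0.5605 0.0594 0.07  ]]
box [[ 0.6222 -0.1746  0.02  ]]
ball [[ 0.6    -0.2998  0.103 ]]
tray [[ 0.4321 -0.2901  0.013 ]]
[[ 0.2489  0.9685 -0.0012 -0.5745]
 [-0.929   0.2384 -0.2829  0.0351]
 [-0.2737  0.0715  0.9592 -0.3794]
 [ 0.      0.      0.      1.    ]] [[324.4719   0.     279.1544]
 [  0.     324.4719 213.9089]
 [  0.       0.       1.    ]] [-0.0325  0.      0.      0.      0.    ] [0.142  0.5568 0.2495]
```

View pics/top0a.png

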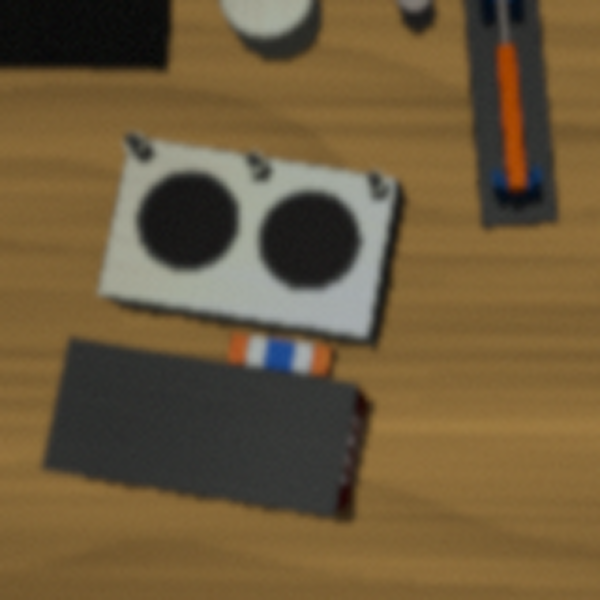

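View pics/top0b.png

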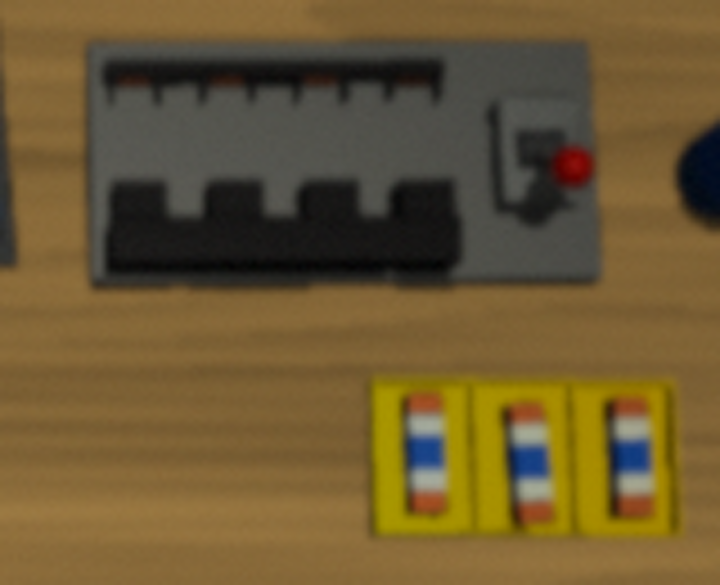

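Crop a: gap corners, chest (68,340) to (360,385), block (100,295) to (372,342), fuse at (280,354). Crop b: the four bay hoods are near (138..424,195), with the tray fuses at (426,452), (528,462) and (630,457). Next I'll take closer wrist views.

```bash
python3 - <<'E'
from h import *
import pickle
R=Rdown(np.pi)
for n,p in (("A",(.48,.15,.36)),("B",(.50,-.20,.36))):
    ctrl.move_ptp(p,R); ctrl.hold(.2)
    c=ctrl.get_calibration("wrist"); i=ctrl.camera("wrist"); cv2.imwrite(f"pics/w{n}.png",i); pickle.dump(c,open(f"w{n}.pkl","wb"))
    cv2.imwrite(f"pics/w{n}s.png",cv2.resize(i,(800,600),interpolation=cv2.INTER_CUBIC))
print(ctrl.read_time_s(),ctrl.read_qpos())
E
```

```text
3.8667 [-0.5276  0.2365  0.2096  1.5437  0.0001 -0.5295]
```

View pics/wAs.png

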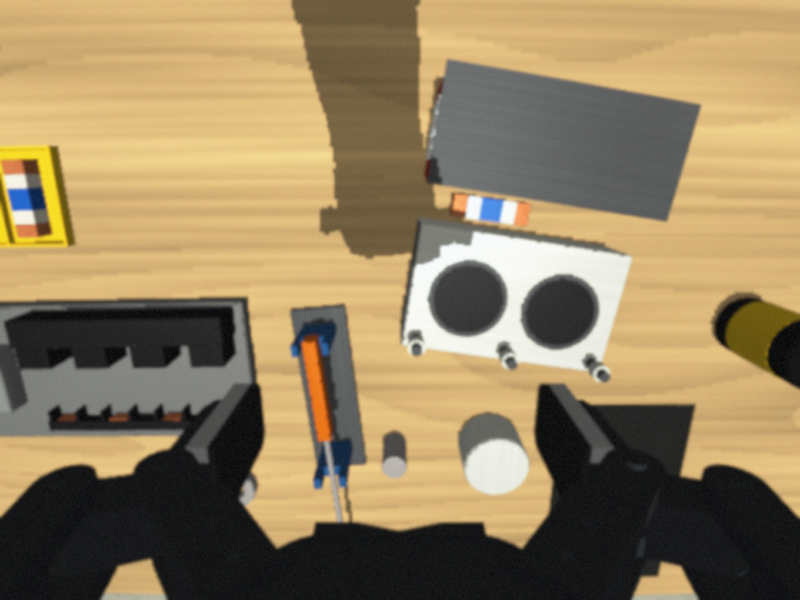

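View pics/wBs.png

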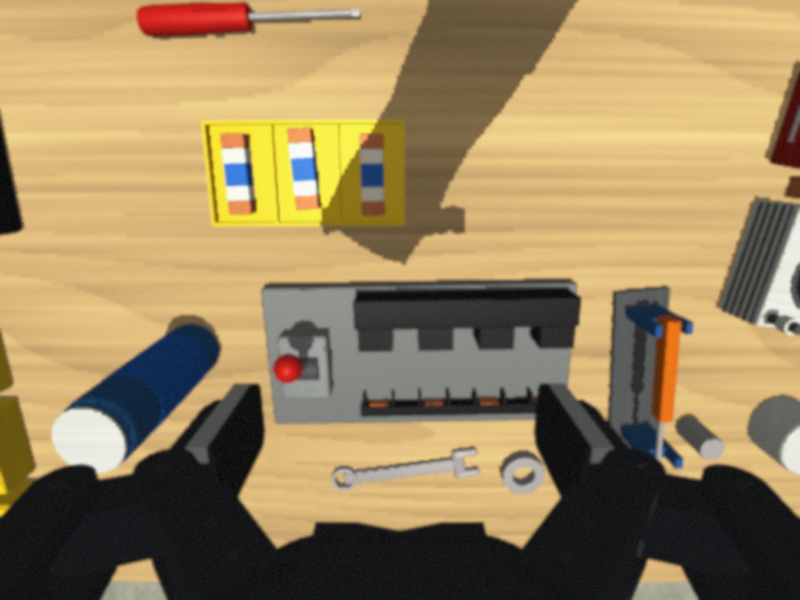

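Wrist view A (800 px): chest corners (447,60), (700,104), (427,182), (667,220); block corners (420,220), (631,255); gap fuse (490,209); rod handle (310,338) to (325,440). Wrist view B: ball (288,368), hood fronts near y=348, copper contacts (378..488,402), tray fuses (238,174), (303,169), (372,173).

```bash
python3 - <<'E'
from h import *
import pickle
A=pickle.load(open("wA.pkl","rb"));B=pickle.load(open("wB.pkl","rb"));T=ctrl.get_calibration("top")
for c in(A,B):
    V=np.array(c["view"]);print("cam",-V[:3,:3].T@V[:3,3],-V[2,:3])
def s(c,n,L,z): print(n,*[w[:2] for w in p2w(c,np.array(L)*.7,z)])
def t(n,L,z,o,k): print("T",n,*[w[:2] for w in p2w(T,np.array(L)/k+np.array(o),z)])
oa,ka=(125,140),3.75; ob,kb=(270,140),4.5
s(A,"chest",[(447,60),(700,104),(667,220),(427,182)],.09); t("chest",[(45,467),(68,340),(360,385),(345,518)],.09,oa,ka)
s(A,"block",[(420,220),(631,255),(605,370),(402,345)],.06); t("block",[(372,342),(100,295),(125,140),(402,185)],.06,oa,ka)
s(A,"fuse ends",[(453,205),(528,212)],.022); t("fuse ends",[(231,350),(330,358)],.022,oa,ka)
s(A,"handle top ends",[(310,337),(325,440)],.07); t("handle ends",[(517,190),(506,45)],.07,oa,ka)
s(A,"steel",[(338,510)],.063)
s(B,"handle",[(670,320),(664,420)],.07)
s(B,"copper",[(378,404),(433,402),(488,401)],.036); t("copper",[(132,80),(226,80),(320,80),(413,80)],.036,ob,kb)
s(B,"hoodfront",[(376,327),(436,327),(495,327),(552,326)],.056); t("hoodfront",[(138,182),(234,182),(330,182),(424,182)],.056,ob,kb)
s(B,"base",[(264,288),(575,283),(275,422)],.02); t("base",[(92,45),(588,45),(599,278),(92,283)],.02,ob,kb)
s(B,"ball",[(288,368)],.103); t("ball",[(573,166)],.103,ob,kb)
s(B,"fuses",[(238,174),(303,169),(372,173)],.025); t("fuses",[(630,457),(528,462),(426,452)],.025,ob,kb)
s(B,"fuse ends",[(235,136),(242,212),(299,131),(308,206),(372,136),(373,212)],.025)
s(B,"tray",[(204,122),(404,121),(404,225),(213,226)],.013);t("tray",[(372,377),(675,380),(680,535),(372,533)],.013,ob,kb)
E
```

```text
cam [0.4073 0.151  0.4835] [ 0.2829  0.0004 -0.9591]
cam [ 0.4277 -0.1986  0.4839] [ 0.2835  0.0005 -0.959 ]
chest [0.3257 0.1884] [0.3555 0.392 ] [0.4477 0.379 ] [0.4174 0.1744]
T chest [0.3584 0.3872] [0.4473 0.3768] [0.418  0.1706] [0.3255 0.1781]
block [0.4515 0.1703] [0.4832 0.3673] [0.5996 0.3575] [0.5724 0.1542]
T block [0.452  0.1663] [0.484  0.3648] [0.6001 0.3532] [0.569  0.1477]
fuse ends [0.4409 0.2042] [0.4475 0.2783]
T fuse ends [0.4491 0.2756] [0.444  0.2014]
handle top ends [0.5603 0.0667] [0.6723 0.0757]
T handle ends [0.5642 0.0625] [0.6745 0.0724]
steel [0.7649 0.0844]
handle [0.5643 0.0596] [0.6716 0.0719]
copper [ 0.6706 -0.2207] [ 0.6683 -0.1615] [ 0.6672 -0.1023]
T copper [ 0.67   -0.0404] [ 0.671  -0.1007] [ 0.672  -0.1612] [ 0.673  -0.2211]
hoodfront [ 0.576  -0.2206] [ 0.576 -0.162] [ 0.576  -0.1043] [ 0.575  -0.0483]
T hoodfront [ 0.5981 -0.0427] [ 0.599  -0.1026] [ 0.5999 -0.1627] [ 0.6008 -0.2217]
base [ 0.5459 -0.3378] [ 0.5405 -0.0161] [ 0.7024 -0.3384]
T base [ 0.698  -0.0156] [ 0.7036 -0.3408] [ 0.5483 -0.3417] [ 0.5405 -0.0162]
ball [ 0.5986 -0.2974]
T ball [ 0.6003 -0.3007]
fuses [ 0.432  -0.3524] [ 0.4276 -0.2896] [ 0.4315 -0.2239]
T fuses [ 0.433 -0.355] [ 0.4291 -0.2903] [ 0.4346 -0.2261]
fuse ends [ 0.3974 -0.3521] [ 0.4679 -0.3518] [ 0.3934 -0.2915] [ 0.4624 -0.2867] [ 0.398  -0.2234] [ 0.4682 -0.2235]
tray [ 0.3836 -0.3849] [ 0.3837 -0.1934] [ 0.4822 -0.1931] [ 0.4828 -0.3867]
T tray [ 0.4834 -0.1955] [ 0.4838 -0.3904] [ 0.3851 -0.389 ] [ 0.3844 -0.1935]
```

```bash
cat >> h.py <<'E'
GM=np.array([.4348,.1704]);GP=-.152   # gap mouth, yaw of gap frame
GX=np.array([np.cos(GP),np.sin(GP)]);GY=np.array([-np.sin(GP),np.cos(GP)])
RODC=np.array([.618,.0682]);RODY=.098;GR=.025 # rod seat, yaw, grasp offset
HX=np.array([np.cos(RODY),np.sin(RODY)])
RG=Rdown(np.pi+RODY); RGAP=Rdown(np.pi*1.5+GP)
def gap(x,y,z): return np.r_[GM+GX*x+GY*y,z]
def snap(name,cam="top",crop=None,k=1):
    c=ctrl.get_calibration(cam);i=ctrl.camera(cam);cv2.imwrite(f"pics/{name}.png",i)
    if crop:
        x0,y0,x1,y1=crop;i=i[y0:y1,x0:x1]
    cv2.imwrite(f"pics/{name}s.png",cv2.resize(i,None,fx=k,fy=k,interpolation=cv2.INTER_CUBIC));return c
E
python3 - <<'E'
from h import *
g=np.r_[RODC+GR*HX,.060]
ctrl.command_gripper(.5,80)
ctrl.move_ptp(g+[0,0,.09],RG)
print(ctrl.move_l(g,v=.1,force_limit=8),ctrl.read_eef_pos())
ctrl.command_gripper(0,80); print("w",ctrl.read_width()*85,ctrl.read_gripper_force(),ctrl.read_eef_pos())
ctrl.move_l(g+[0,0,.15],v=.12)
p=gap(0,.13-.23+GR,.16)
ctrl.move_ptp(p,RGAP); ctrl.hold(.3)
print(ctrl.read_eef_pos(),p,ctrl.read_ft_force(),ctrl.read_wrist_torque(),ctrl.read_time_s(),ctrl.read_width()*85)
snap("top1","top",(140,180,260,300),5)
E
```

```text
False [0.6435 0.0706 0.0608]
w 12.512162706221574 78.34651708602905 [0.6435 0.0706 0.061 ]
[0.424  0.0962 0.16  ] [0.4234 0.0963 0.16  ] [-0.4049 -0.1667 -0.6504] [-0.0525 -0.019  -0.0308] 10.0167 12.852282416682204
```

View pics/top1s.png

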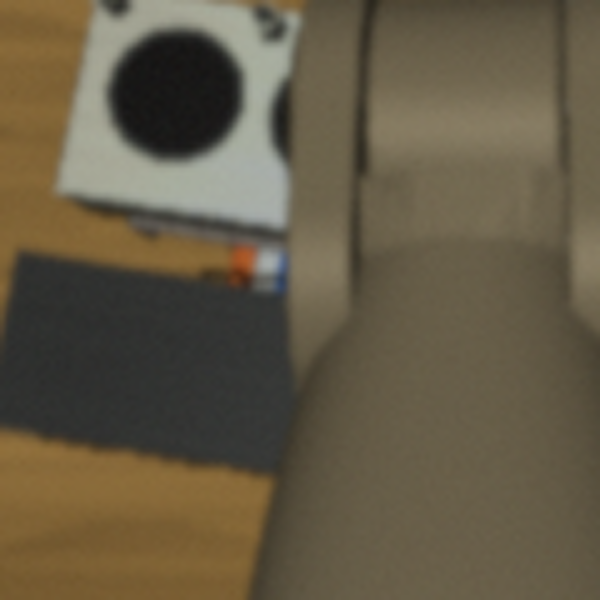

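The rod shows along the block edge, with its bend end at about crop (140,228), i.e. px (168,225.6).

```bash
python3 - <<'E'
from h import *
c=ctrl.get_calibration("top")
for uv in[(168,225.6),(169.6,226),(194,231)]:
    w=p2w(c,[uv],.16)[0][:2]-GM; print(w@GX,w@GY)
print(w2p(c,[gap(0,.13,.163),gap(0,.13,.112),gap(0,.05,.163)]))
E
```

```text
-0.0012063189118694032 0.12580625997437572
-0.0015391873011865057 0.12171117911283087
-0.003922344146800472 0.05988021933364943
[[166.1378 224.6883]
 [170.9324 227.2956]
 [198.0339 229.9503]]
```

```bash
python3 - <<'E'
from h import *
L=.23-GR
ctrl.move_l(gap(0,.137-L,.16),v=.1)
print(ctrl.move_l(gap(0,.137-L,.0545),v=.08,force_limit=4),ctrl.read_eef_pos(),ctrl.read_ft_force(),ctrl.read_width()*85)
print(ctrl.move_l(gap(0,-.045-L,.0545),v=.07,force_limit=12),ctrl.read_eef_pos(),ctrl.read_ft_force(),ctrl.read_time_s())
ctrl.move_l(gap(0,-.025-L,.0545),v=.07)
ctrl.move_l(gap(0,-.025-L,.20),v=.15)
g=np.r_[RODC+GR*HX,.21]
ctrl.move_ptp(g,RG);ctrl.hold(.3)
print(ctrl.read_eef_pos(),ctrl.read_width()*85,ctrl.read_time_s())
snap("top2","top",(150,60,300,280),2.7)
E
```

```text
False [0.425  0.1032 0.0549] [ 0.3143  0.5237 -0.9284] 12.894785324012435
False [ 0.3969 -0.0766  0.0545] [-0.7885  0.421  -1.4589] 14.5333
[0.6427 0.0703 0.2104] 12.527044674596402 17.8417
```

View pics/top2s.png

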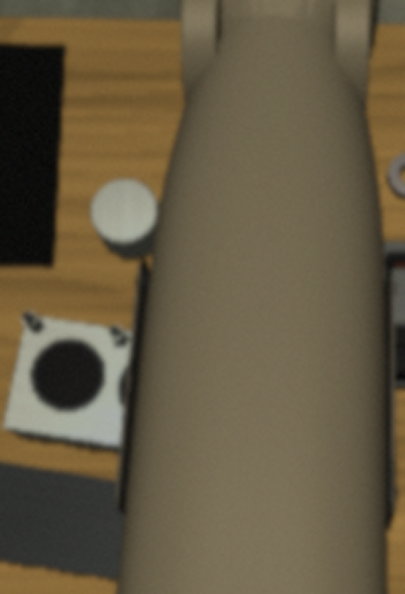

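The arm hides the fuse from above. I'll return the rod to the pose where it was grasped, then look from the wrist.

```bash
python3 - <<'E'
from h import *
import pickle
g=np.r_[RODC+GR*HX,.060]
print(ctrl.move_l(g+[0,0,.003],v=.1,force_limit=8),ctrl.read_eef_pos(),ctrl.read_ft_force())
ctrl.move_l(g+[0,0,.001],v=.03,force_limit=5)
ctrl.command_gripper(.5); 
ctrl.move_l(g+[0,0,.12],v=.15)
ctrl.move_ptp((.50,.0,.33),Rdown(np.pi)); ctrl.hold(.2)
c=snap("w2","wrist",None,1.42);pickle.dump(c,open("w2.pkl","wb"));print(ctrl.read_time_s())
E
```

```text
False [0.6434 0.0706 0.0638] [-0.5928  1.4091 -1.0378]
22.2333
```

View pics/w2s.png

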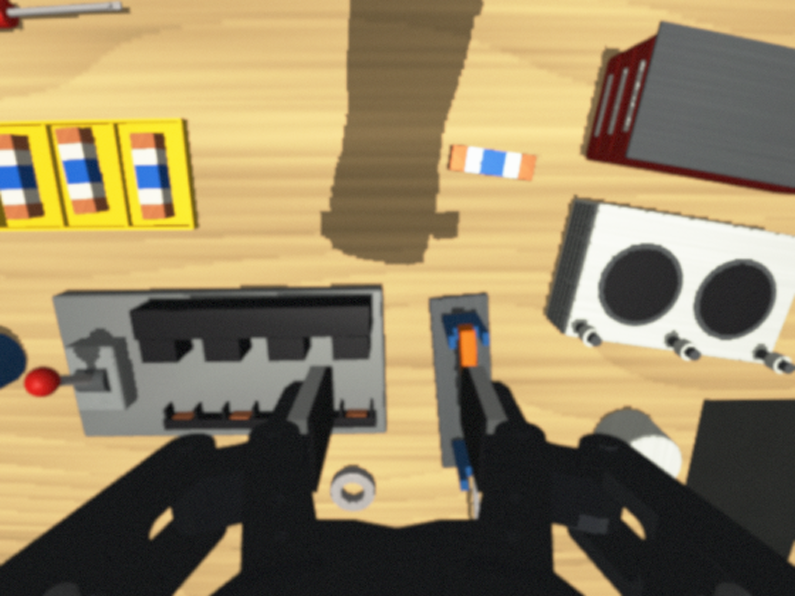

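The rod is back in its holder. The gap fuse lies on the open bench with ends at (451,157) and (535,168). I'll check the bay position against this view.

```bash
python3 - <<'E'
from h import *
import pickle
W=pickle.load(open("w2.pkl","rb"));B=pickle.load(open("wB.pkl","rb"));T=ctrl.get_calibration("top")
f=lambda c,L,z,k:print(p2w(c,np.array(L)/k,z)[:,:2].tolist())
f(W,[(451,157),(535,168),(492,161)],.022,1.42)
print("hood");f(W,[(351,358),(289,359),(225,360),(166,361)],.056,1.42);f(B,[(376,349),(436,349),(495,348),(552,347)],.056,1/.7)
print("copper");f(W,[(357,412),(240,414),(183,414)],.036,1.42)
R=Rdown(np.pi/2);print(ctrl.ik((.42,.09,.1),R),ctrl.ik((.42,.09,.1),Rdown(1.5*np.pi)))
for y in(-.041,-.221):
  th=.35;c,s=np.cos(th),np.sin(th)
  for sg in(1,-1):
    X=np.array([c,0,s])*sg;Z=np.array([s,0,-c]);Rt=np.c_[X,np.cross(Z,X),Z]
    print(sg,ctrl.ik((.63,y,.06),Rt))
E
```

```text
[[0.4173675945607952, 0.049837093104276906], [0.42662297259161225, 0.12589329023461932], [0.42072021842284113, 0.08671332437820442]]
hood
[[0.5962964729784396, -0.04127824143533735], [0.5972960543160262, -0.09903348247445089], [0.5983714419091556, -0.1591067105037006], [0.5995169393596008, -0.21512815810443922]]
[[0.5990596881920291, -0.220873954759454], [0.5990607833683436, -0.16144979902877632], [0.5980475735664412, -0.10295221130385744], [0.5970764827594099, -0.04621170300135627]]
copper
[[0.663854093551943, -0.03907188581964671], [0.6663868823996063, -0.1583150637051571], [0.6667135775514179, -0.21706124844636593]]
[ 0.0238  0.1453 -0.564   0.8614  0.      1.5945] [ 0.0238  0.1453 -0.564   0.8614  0.     -1.547 ]
1 [-0.2267  0.3281 -0.5109  0.3901  0.0772  2.9282]
-1 [-0.2267  0.3281 -0.5109  0.3901  0.0772 -0.2134]
1 [-0.5316  0.4013 -0.3904  0.4742  0.1747  2.6369]
-1 [-0.5316  0.4013 -0.3904  0.4742  0.1747 -0.5047]
```

```bash
python3 - <<'E'
from h import *
import pickle
ctrl.move_ptp((.70,-.13,.20),Rdown(np.pi)); ctrl.hold(.2)
c=snap("w3","wrist",None,1.42);pickle.dump(c,open("w3.pkl","wb"));print(ctrl.read_time_s())
E
```

```text
23.5417
```

View pics/w3s.png

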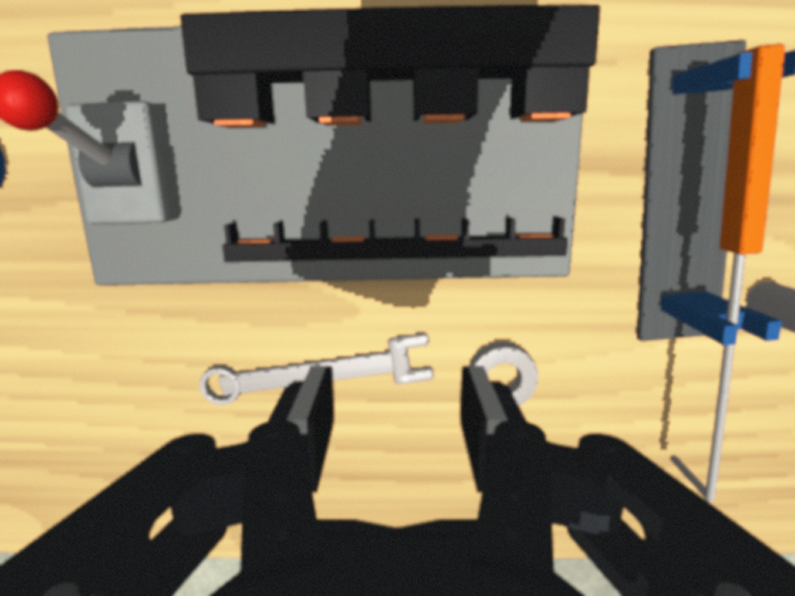

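This view shows the spring copper strips at (239,122), (341,119), (443,117), (547,115) and the fixed copper at (254,240), (346,238), (440,237), (533,235).

```bash
python3 - <<'E'
from h import *
import pickle
W=pickle.load(open("w3.pkl","rb"))
f=lambda n,L,z:print(n,*p2w(W,np.array(L)/1.42,z)[:,:2])
f("fix",[(254,240),(346,238),(440,237),(533,235)],.036)
f("plate",[(239,122),(341,119),(443,117),(547,115)],.047)
f("hood",[(234,118),(339,116),(444,113),(549,110)],.056)
f("base",[(97,284),(568,275),(50,35)],.02)
f("ball",[(22,100)],.103);f("pivot",[(110,165)],.042)
f("handle",[(768,48),(742,252)],.07);f("bend",[(709,497)],.063)
E
```

```text
fix [ 0.6714 -0.2189] [ 0.6703 -0.1606] [ 0.6697 -0.1014] [ 0.6684 -0.0428]
plate [ 0.6022 -0.2184] [ 0.601  -0.1602] [ 0.6    -0.1025] [ 0.5986 -0.0434]
hood [ 0.6009 -0.2181] [ 0.6003 -0.1603] [ 0.5988 -0.1028] [ 0.597  -0.0453]
base [ 0.7039 -0.3365] [ 0.6979 -0.0118] [ 0.5482 -0.3387]
ball [ 0.5962 -0.3001]
pivot [ 0.625  -0.3002]
handle [0.5671 0.0612] [0.6727 0.0684]
bend [0.8462 0.0889]
```

```bash
cat >> h.py <<'E'
PSI=.017
BX=np.array([np.cos(PSI),np.sin(PSI),0]);BY=np.array([-np.sin(PSI),np.cos(PSI),0]);UZ=np.array([0,0,1.])
BAYS=[np.array([.6322-PSI*(y+.131),y,.020]) for y in(-.0409,-.1009,-.1609,-.2209)]  # on the bay floor
def locate(pred,ztop):
    c=ctrl.get_calibration("wrist");i=ctrl.camera("wrist")
    h=cv2.cvtColor(i,cv2.COLOR_BGR2HSV)
    m=cv2.inRange(h,(100,130,50),(130,255,255))
    n,_,st,ce=cv2.connectedComponentsWithStats(m)
    k=[j for j in range(1,n) if st[j,4]>60]
    w=p2w(c,ce[k],ztop);d=np.linalg.norm(w[:,:2]-pred[:2],axis=1);b=d.argmin()
    print("blue",w[b],"area",st[k[b],4],"off",d[b]);return w[b]
def pick(pred,yaw,z0,d):
    "fuse at pred (xy), axis yaw; z0 its underside; d = TCP above its centre"
    R=Rdown(yaw);ctrl.command_gripper(.5,80)
    ctrl.move_ptp((*pred[:2],z0+.14),R);ctrl.hold(.15)
    w=locate(np.array(pred),z0+.022)
    if np.linalg.norm(w[:2]-pred[:2])>.02: raise SystemExit("fuse moved")
    p=np.r_[w[:2],z0+.011+d]
    ctrl.move_l(p+[0,0,.05],v=.2);w=locate(w,z0+.022)
    print("stopped",ctrl.move_l(p,v=.1,force_limit=6))
    ctrl.command_gripper(0,80);print("width mm",ctrl.read_width()*85,"F",ctrl.read_gripper_force())
    ctrl.move_l(p+[0,0,.12],v=.2)
def pose(b,xs,zs,th,d):
    c,s=np.cos(th),np.sin(th);ax=BX*c+UZ*s;up=-BX*s+UZ*c
    P=BAYS[b]+BX*xs+UZ*zs+ax*.038+up*(.011+d)
    return P,np.c_[-ax,np.cross(-up,-ax),-up]
def insert(b,d,xe=-.040):
    t=np.deg2rad(20)
    mv=lambda xs,zs,th,v,fl=None:(lambda PR:ctrl.move_l(PR[0],v=v,attitude=PR[1],force_limit=fl))(pose(b,xs,zs,th,d))
    ctrl.move_ptp(*pose(b,0,.10,t,d))
    mv(xe+.045*np.cos(t),.002+.045*np.sin(t),t,.15)
    f0=ctrl.read_ft_force()
    r=mv(xe,.002,t,.04,14);print("push",r,ctrl.read_ft_force()-f0,ctrl.read_eef_pos()-pose(b,xe,.002,t,d)[0])
    if r: return False
    for th,zs in((14,.0015),(8,.001),(3,.001),(0,.0005)):
        r=mv(xe,zs,np.deg2rad(th),.03,14);print(th,r,ctrl.read_ft_force()-f0)
        if r: return False
    return True
def release(b,d):
    w=ctrl.command_gripper(.42);ctrl.hold(.2)
    ctrl.move_l(ctrl.read_eef_pos()+[0,0,.10],v=.2)
E
python3 - <<'E'
from h import *
d=.014
pick((.421,.0872),1.45+np.pi,0,d)
print(insert(0,d),ctrl.read_time_s(),ctrl.read_width()*85)
snap("w4","wrist",None,1.42)
E
```

```text
blue [0.4215 0.0868 0.022 ] area 628 off 0.0006255274781359123
blue [0.4217 0.0867 0.022 ] area 1139 off 0.00022719667423946776
stopped False
width mm 19.502894151144275 F 78.88734698295593
push False [5.2347 0.5793 3.4635] [ 0.0032 -0.0004  0.0024]
14 False [3.7989 0.0314 2.7736]
8 False [ 2.5585 -0.0204  2.3147]
3 False [ 3.4504 -0.1446  3.7243]
0 False [ 3.3033 -1.0161  3.5822]
True 31.8167 20.17557568360527
```

View pics/w4s.png

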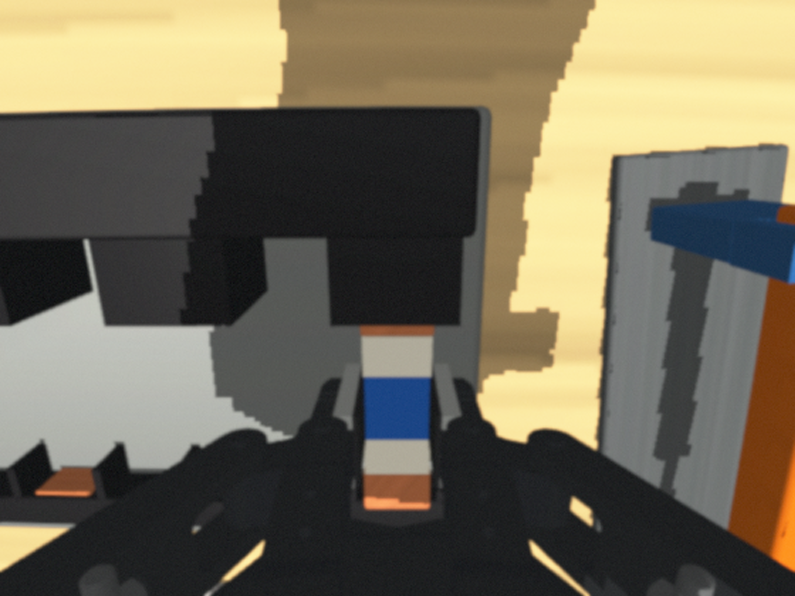

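The fuse sits under the hood with its +x end at the fixed wall (397,508). I'll check the pose error, release it and look.

```bash
python3 - <<'E'
from h import *
d=.014
ctrl.hold(.3);print(ctrl.read_eef_pos()-pose(0,-.040,.0005,0,d)[0],ctrl.read_ft_force())
release(0,d)
ctrl.move_ptp((.70,-.08,.16),Rdown(np.pi));ctrl.hold(.2)
snap("w5","wrist",(180,0,560,285),2.1)
print(ctrl.read_time_s())
E
```

```text
[ 0.0013 -0.0004  0.0007] [ 5.4747 -1.0068  3.0504]
33.9917
```

View pics/w5s.png

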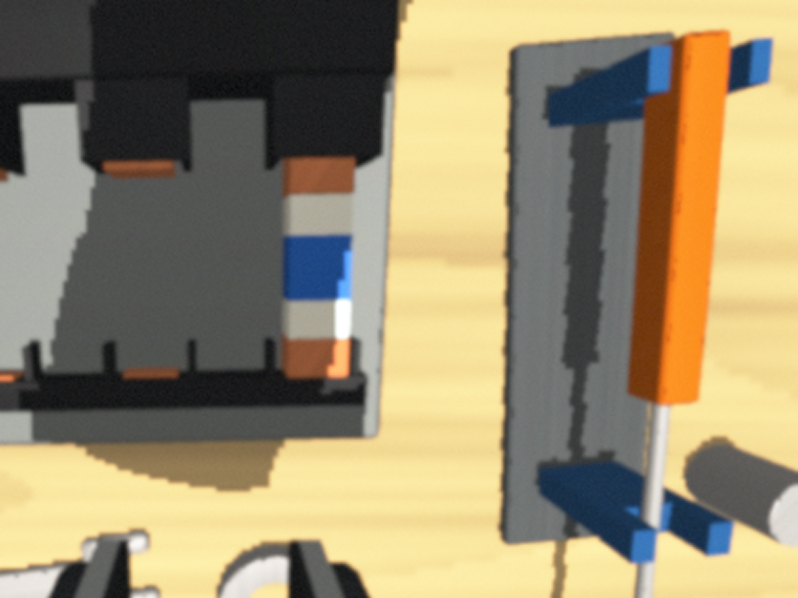

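The fuse is home between hood and contact, and the rod is seated in both forks. Next I'll add a gentle press check and load the next fuse.

```bash
cat >> h.py <<'E'
def press(b):
    ctrl.command_gripper(0)
    P=BAYS[b]+BX*.012
    ctrl.move_ptp(P+[0,0,.022+.019+.04],Rdown(np.pi+PSI));ctrl.hold(.1)
    r=ctrl.move_l(P+[0,0,.022+.019-.004],v=.03,force_limit=8)
    print("press",b,r,"top over floor mm",1e3*(ctrl.read_eef_pos()[2]-.019-.020),ctrl.read_ft_force())
    ctrl.move_l(P+[0,0,.14],v=.2)
def load(b,pred,yaw):
    d=.020;pick(pred,np.pi+yaw,.003,d)
    ok=insert(b,d);ctrl.hold(.2);print(ok,ctrl.read_eef_pos()-pose(b,-.040,.0005,0,d)[0],ctrl.read_width()*85,ctrl.read_time_s())
    if ok: release(b,d);press(b)
    return ok
E
python3 - <<'E'
from h import *
press(0)
load(1,(.433,-.2245),0.0)
E
```

```text
press 0 True top over floor mm 22.115578862947658 [ 0.2784 -0.0884  4.4822]
blue [ 0.433  -0.2248  0.025 ] area 615 off 0.0003297558776974291
blue [ 0.4327 -0.225   0.025 ] area 1038 off 0.00031011383260381943
stopped False
width mm 19.139065819163058 F 78.57863545417786
push False [8.1054 0.2964 3.1439] [ 0.0031 -0.0005  0.0024]
14 False [6.6704 1.4293 3.9084]
8 False [6.1056 0.0673 2.6843]
3 False [5.7148 0.5802 1.9963]
0 False [ 4.7555 -0.0337  5.5405]
True [ 0.0017 -0.0005  0.0008] 19.533117029941582 45.2083
press 1 True top over floor mm 22.087194404533705 [ 0.1712 -0.1211  4.5114]
```

Both tops are 22.1 mm over the floor, so they are flat and home. Now the other two.

```bash
python3 - <<'E'
from h import *
if load(2,(.4284,-.290),.065) and load(3,(.4325,-.3535),0.0):
    ctrl.move_ptp((.50,-.17,.36),Rdown(np.pi)); ctrl.hold(.2)
    snap("w6","wrist",None,1.42); print(ctrl.read_time_s())
E
```

```text
blue [ 0.4277 -0.2909  0.025 ] area 613 off 0.0011573549024680265
blue [ 0.4275 -0.291   0.025 ] area 1041 off 0.00018730050903349632
stopped False
width mm 18.976687763368624 F 78.78622770309448
push False [7.15   2.2783 2.9128] [ 0.0029 -0.0006  0.0023]
14 False [ 4.9304 -0.3609  2.4946]
8 False [4.7893 0.3037 2.6977]
3 False [4.4057 0.0218 2.5183]
0 False [ 4.6743 -1.1221  3.7504]
True [ 0.0016 -0.0006  0.0009] 19.565849769481233 57.5
press 2 True top over floor mm 22.094890956806616 [0.4614 0.4875 5.5477]
blue [ 0.4319 -0.3557  0.025 ] area 621 off 0.0022406559823415274
blue [ 0.4319 -0.3557  0.025 ] area 1033 off 6.697030903495623e-05
stopped False
width mm 19.22076291043436 F 78.98498296737671
push False [6.6501 0.2307 1.8705] [ 0.0027 -0.0007  0.0023]
14 False [ 5.906  -1.2759  1.9477]
8 False [ 5.5582 -0.9688  2.1282]
3 False [ 4.3871 -0.0052  1.4824]
0 False [ 2.1253 -1.6414  4.5011]
True [ 0.0013 -0.0006  0.0009] 19.050520109142685 69.7917
press 3 True top over floor mm 22.117590725820165 [0.5056 0.1851 4.6707]
74.9
```

View pics/w6s.png

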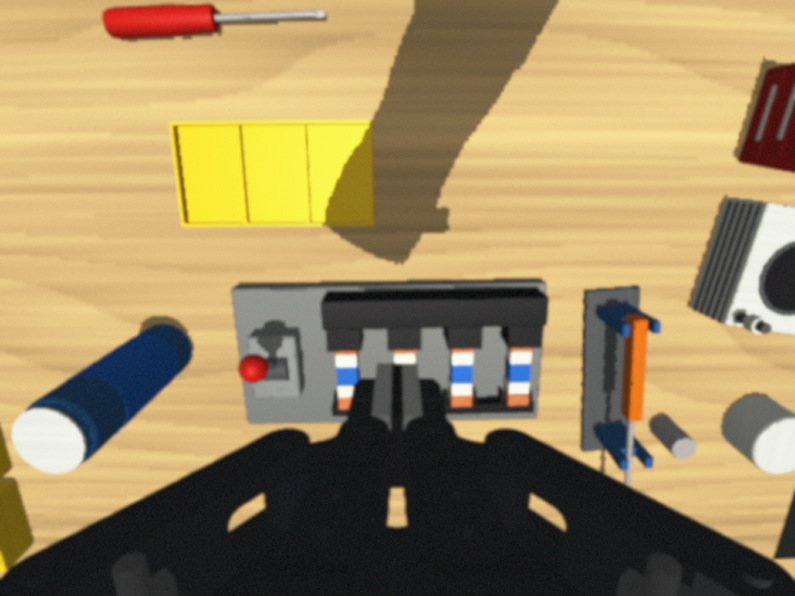

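All four fuses show in the bays, the tray is empty, the rod is in its holder and the lever is still off with its ball at (252,368). I'll check the spray can's clearance before throwing the lever.

```bash
python3 - <<'E'
from h import *
T=ctrl.get_calibration("top");print("can top",p2w(T,[(458,162)],.19))
W=ctrl.get_calibration("wrist");print(p2w(W,[(50/1.42,440/1.42)],.19),"ball",p2w(W,[(252/1.42,368/1.42)],.103))
E
```

```text
can top [[ 0.6186 -0.4274  0.19  ]]
[[ 0.618  -0.4261  0.19  ]] ball [[ 0.5987 -0.299   0.103 ]]
```

```bash
python3 - <<'E'
from h import *
R=Rdown(np.pi+PSI);ctrl.command_gripper(0)
ctrl.move_ptp((.550,-.297,.19),R)
print(ctrl.move_l((.550,-.297,.107),v=.15,force_limit=8))
print(ctrl.move_l((.634,-.2955,.109),v=.06,force_limit=25),ctrl.read_eef_pos(),ctrl.read_ft_force())
print(ctrl.move_l((.668,-.295,.106),v=.03,force_limit=10),ctrl.read_eef_pos(),ctrl.read_ft_force())
ctrl.move_l((.600,-.297,.107),v=.1)
ctrl.move_l((.600,-.297,.20),v=.15)
ctrl.move_ptp((.50,-.17,.36),Rdown(np.pi)); ctrl.hold(.2)
import pickle
c=snap("w7","wrist",(120,180,480,320),2.2);pickle.dump(c,open("w7.pkl","wb"));print(ctrl.read_time_s())
E
```

```text
False
False [ 0.634  -0.2956  0.1093] [-0.7325  0.2832 -0.1362]
True [ 0.6351 -0.2954  0.1081] [ 0.0595 -0.4536  0.5161]
81.05
```

View pics/w7s.png

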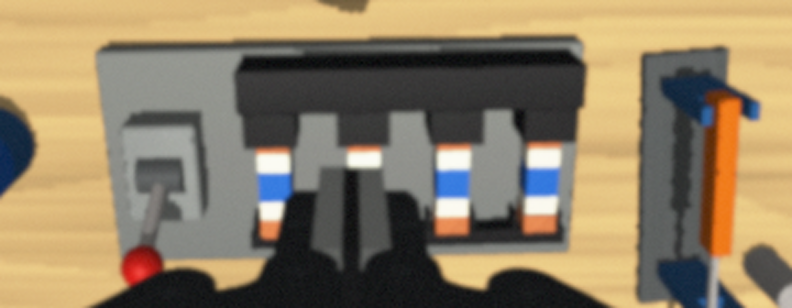

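The lever now leans to +x, ball at crop (142,265). I'll measure the ball to confirm full throw.

```bash
python3 - <<'E'
from h import *
import pickle
c=pickle.load(open("w7.pkl","rb"));print(p2w(c,[(142/2.2+120,265/2.2+180)],.103))
print(w2p(c,[(.6327+x,-.3,.103) for x in (.025,.034)]))
E
```

```text
[[ 0.6578 -0.2957  0.103 ]]
[[181.284  300.3639]
 [181.9043 306.3065]]
```

```bash
python3 - <<'E'
from h import *
R=Rdown(np.pi+PSI)
ctrl.move_ptp((.595,-.296,.20),R)
ctrl.move_l((.595,-.296,.107),v=.15,force_limit=8)
print(ctrl.move_l((.655,-.2955,.105),v=.03,force_limit=18),ctrl.read_eef_pos(),ctrl.read_ft_force())
ctrl.move_l((.600,-.296,.107),v=.1)
ctrl.move_l((.600,-.296,.20),v=.15)
ctrl.movej([1.181,0.313,0.046,1.304,0,1.431])
i=[snap("t9","top"),snap("s9","scene")]
a=cv2.imread("pics/t9.png")[110:275,110:440];cv2.imwrite("pics/t9s.png",cv2.resize(a,None,fx=2.4,fy=2.4,interpolation=cv2.INTER_CUBIC))
print(ctrl.read_time_s())
E
```

```text
True [ 0.6351 -0.2955  0.1049] [-1.919  -0.2537  2.585 ]
88.8167
```

View pics/t9s.png

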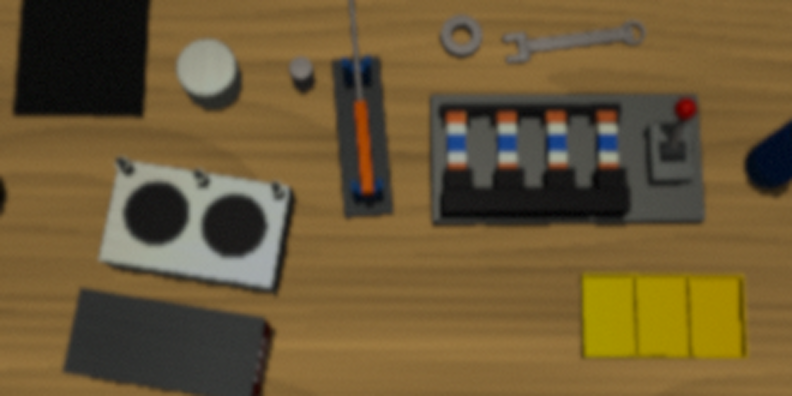

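The final view shows four fuses home at (455..607,140), the gap and tray empty, the rod in its holder, the lever ball on the +x side at (685,108), and the bystanders in place. The lever stopped at the same point with an 18 N push, so it is at its end stop.

```bash
python3 -c "
from plant import ctrl
print(ctrl.close_job())"
```

```text
the job is handed in; nothing more can be done
None
```

The job is handed in at about 89 s: the gap fuse was hooked out with the rod, the rod is back in its holder, all four fuses are flat and home in their bays, and the isolator was then thrown to its "on" stop.

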